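# Load the filter cell and key it onto the light port

### The arm

A 7-joint arm with a two-finger parallel gripper is mounted at the origin on the work surface. World frame = base frame: x ahead of the robot, y to its left, z up, the work surface at z = 0. Lengths are in m, angles in rad, forces in N, time in s.
With the tool pointing down it reaches from about 0.425 to 0.875 m from the base axis. Payload 4.7 kg.
Tool frame: the origin (TCP) lies at the very end of the fingers, on their centre line; the grasp point (between the pads) lies 19 mm behind it; z points along the fingers, y is the line along which they close (so a half turn about z gives the same grasp; the last joint's range is limited). The gripper opens to 87 mm and grips with 3 to 60 N. Pads are 19 mm wide; open, the fingers measure 117 mm over their backs; the gripper's body (75 mm by 190 mm) begins 51 mm behind the grasp point.
Start: joints at [1.323, 0.321, -0.07, 1.45, 0.023, 1.371, -0.057], TCP at [0.168, -0.628, 0.223] pointing down, gripper open.
Joint ranges: [-2.86, 2.86], [-0.3, 2.09], [-1.38, 1.24], [0.06, 2.45], [-1.56, 4.7], [0.09, 2.05], [-2.69, 2.69]. Speed limits (rad/s): [2.57, 2.57, 3.14, 3.14, 3.14, 3.14, 3.14].

### API

Orientations are given as a rotation vector (axis times angle).
In Python, from bench import ctrl, imaging, ticket gives the robot as it stands.
- The arm moves only by the tool jog_arm, never from a script. Its argument "rows" is text: rows parted by semicolons, each of 7 numbers parted by spaces: the shift along the tool's x, y, z in cm, then the turn, a rotation vector about the tool's x, y, z in rad, then the closure, from -1 (fully open) to 1 (shut), so that 0 is half open. A call has 1 to 5 rows; each row shifts and turns the commanded pose from where the row before left it, along the tool's axes as they then stand; what a row does not reach is not made up. A row lasts 1/8 s, in which the tool goes at most 62.5 mm and 10.7 degrees, less where a joint would pass 70% of its speed; a pose out of reach is approached as far as the arm can. A call with a gripper value outside its range is refused whole. The fingers move at their own pace and stop on an object; "force" is the grip in N (left out, the last holds). Time passes only in rows, so rows that do not move let the fingers close. It gives the time, the measured TCP pose, the force, the opening and the grip force at its end, in the units of the state.
- ctrl.get_state(): the state, without advancing time (a new reading comes with each control period).
- imaging.get_image(name): name is "scene" or "top" or "wrist"; returns a dict with "img" (480x640x3 uint8, blue, green, red), "vertical_fov" (degrees; the focal length in pixels is half the picture's height over the tangent of half this angle, whatever the lens; pixels are square), "cx", "cy" (the principal point, pixels), "origin" and "orientation" of the camera in the world. Camera axes: x right, y down, z forward; pixel columns grow to the right and rows downward; lengths in m; the calibration is good to about 2 mm. A picture is of the moment at which its call begins. There is no depth.
- ticket.close_job(): hands the job in; it is judged then, once.
The state is a dict: "time": time; "joint_positions": joint angles; "qd": joint speeds; "joint_torque": joint torques, N m; "position": TCP position; "tool_rot": TCP orientation; "ft_force": force on the tool from outside, world axes, zero at the start; "torque": the same for the moment, N m; "grip_width": opening from 0.0 (shut) to 1.0 (fully open); "grip_force": force on a finger pad.
Only numpy, scipy, OpenCV 4.12 (cv2) and the standard library are available. Lean on these libraries where they do the work, as an engineer would, in place of code of your own. Each camera call takes 0.05 s, during which the arm holds its last target. There are 200 camera calls.

### The job

Press the larger filter disc flush into the recess on top of the knurled collar that sits loose on the microscope lamp's light port. Then turn the collar (clockwise seen from above is the short way) until its hidden keyway drops over the pin, push it fully home against the spring, and finish while still holding it pushed home: do not let go. Leave the small disc, the bottle and the dish where they are.

Things in the scene. Friction and masses are not known exactly. Their poses are not given: they have to be found in the camera images.
- lamp: White microscope lamp unit, fixed, anywhere in a patch and turned a little: block 60 mm high, reaching 70 mm from the port axis along its -x, 130 mm along +x, 75 mm each way in y; a black knob 40 mm across stands 18 mm out of each y side at x = 70 mm. Origin on the bench straight under the axis of the upright light port; z up.
- port_flange (a point): Centre of the port's dark flange, 62 mm across, its face 64 mm above the bench. From it stands a steel spigot 32 mm across and 26 mm high. One pin, 4 mm thick, sticks out sideways from the spigot, its top 5.5 mm above the flange, in a direction that differs from start to start, hidden under the collar.
- port_lens (a point): Top of the sprung lens plunger in the spigot, 24 mm across, on the axis, 98 mm above the bench at the start. It carries the collar and pushes it up, with about 3 N fully raised and 7 N with the collar home; let go, the collar rises again. z up.
- cell: Knurled metal collar (filter cell), loose on the spigot with 1.5 mm of play all round: 50 mm outside diameter, 43 mm high, about 0.12 kg. Origin at the centre of its underside, 71 mm above the bench at the start; z up along its axis. Grip it from above across the outside, on its upper 20 mm. Its x axis tells nothing of where the pin is.
- cell_rim (a point): Centre of the collar's top, level with its rim, 43 mm above its underside, 114 mm above the bench at the start. Round open recess here: 35 mm across, 12 mm deep, in a rim 7 mm wide. z up.
- cell_skirt (a point): Centre of the collar's lower edge. The skirt's inner wall has one hidden keyway, 9 mm wide. Off the keyway, the pin stops a push after 1.5 mm. Turned clockwise (from above) 17 to 75 degrees from its start, the keyway lies over the pin, enters within 7 degrees either side, and the collar can be pushed 7 mm below its start height, down onto the flange: home.
- filter: The larger filter disc: a black-rimmed round disc with clear glass, 32 mm in diameter, 12 mm thick, 30 g, lying flat on the bench. Origin at the centre of its underside, z up. Flush in the recess its underside is 31 mm above the collar's origin and its top is level with the collar's rim. It drops in loosely; if it lies askew, press it down.
- small_filter: A smaller disc of the same make, 20 mm in diameter, 12 mm thick; not needed. It and the larger disc may have changed places. Origin at the centre of its underside, z up.
- bottle: Brown glass reagent bottle with a black cap, 44 mm in diameter, 85 mm high; leave it. Origin at the centre of its underside, z up.
- dish: Clear open petri dish, 90 mm in diameter, 14 mm high; leave it. Origin at the centre of its underside, z up.

How it is judged:
On the way, in this order (a step that is already met when the one before it is completed fails the run):
1. the larger disc lies flush in the collar's recess, the collar upright on the port (z of filter in the frame of cell between 0.029 and 0.0327 m and x of filter in the frame of cell between -0.004 and 0.004 m and y of filter in the frame of cell between -0.004 and 0.004 m and angle between the z axis of filter and the z axis of cell, either way round below 0.08 rad and horizontal distance between cell and lamp below 0.004 m and angle between cell's own z axis and vertical below 0.08 rad), for 0.2 s.
2. the collar has dropped over the pin and is pushed home with the disc in it (all of step 1 and z of cell in the frame of lamp below 0.0665 m), for 0.2 s.
At the end, for the whole second after the job is handed in: Collar underside within 2.5 mm of home (64 mm over the lamp's foot), axis within 4 mm of the port's, upright to 0.08 rad; larger disc in its recess within 2 mm of flush, 4 mm of centre and 0.08 rad; fingers still bearing on collar or disc with over 1 N (all of step 2 and (contact force between the fingers and cell above 1 N or contact force between the fingers and filter above 1 N)); the arm keeps its last pose, push and grip.
It fails at once if the small filter disc is moved more than 25 mm (distance of small_filter from where it was at the start of the episode above 0.025 m).
It fails at once if the reagent bottle is moved more than 25 mm (distance of bottle from where it was at the start of the episode above 0.025 m).
It fails at once if the petri dish is moved more than 25 mm (distance of dish from where it was at the start of the episode above 0.025 m).
It also fails if it takes over 54 s, if anything falls off the work surface, if the arm or the gripper's body presses on something with over 40 N, if the wrist force passes 120 N, or if a joint passes its speed limit or range.

## Working session

There is one attempt and no reset: what is moved stays moved. The work goes in short steps, Python scripts to look and compute and a tool call to move; the robot and the scene stay as the last step left them, time stands still between calls to the robot, and variables do not carry over. Pictures are saved under pics/ and viewed, at most 10 in all, crops included, and the job is handed in when it is done.

Besides the shell and the picture viewer there is one more tool, called after "Emit:" by a JSON object that holds its "api" and its "payload". jog_arm: Moves the arm, as the interface text tells. Its arguments: {"type":"object","properties":{"rows":{"type":"string"},"force":{"type":"number"}},"required":["rows"]}

```bash
mkdir -p pics
cat > h.py <<'E'
import numpy as np, cv2
from scipy.spatial.transform import Rotation as R
from bench import ctrl, imaging, ticket
def look(n):
    d=imaging.get_image(n); d['f']=240/np.tan(np.radians(d['vertical_fov'])/2)
    o=np.array(d['orientation'],float)
    d['R']=o if o.shape==(3,3) else (R.from_rotvec(o).as_matrix() if o.size==3 else R.from_quat(o).as_matrix())
    return d
def cast(d,u,v,z):
    r=d['R']@np.array([(u-d['cx'])/d['f'],(v-d['cy'])/d['f'],1]); o=np.array(d['origin'])
    return o+r*(z-o[2])/r[2]
def proj(d,p):
    c=d['R'].T@(np.array(p)-np.array(d['origin'])); return c[:2]/c[2]*d['f']+[d['cx'],d['cy']]
def rel(p):
    s=ctrl.get_state(); return R.from_rotvec(s['tool_rot']).as_matrix().T@(np.array(p)-s['position'])*100
E
python3 - <<'E'
from h import *
for n in('top','scene'):
    d=look(n); cv2.imwrite(f'pics/{n}0.png',d['img']); print(n,d['origin'],d['orientation'],d['vertical_fov'],d['cx'],d['cy'])
s=ctrl.get_state(); print(s); print(R.from_rotvec(s['tool_rot']).as_matrix().round(3))
E
```

```text
top [0.44263456 0.02585176 1.24010624] [-2.15758389  2.1903707  -0.04171018] 43.1544037299003 310.36572919164274 240.53061187484704
scene [ 1.0203154  -0.34390369  0.59303766] [-2.07555072 -0.97605372  0.49496135] 53.234632822049974 317.22171329195595 237.36336607637978
{'time': 0.1, 'joint_positions': array([ 1.3230947 ,  0.32174335, -0.07008342,  1.45155318,  0.02262944,
        1.37079111, -0.05686647]), 'qd': array([ 0.00045153, -0.00082106,  0.0008212 , -0.00236229,  0.00036918,
        0.00014594, -0.00040603]), 'joint_torque': array([-4.32763554e-04, -4.92569089e+01, -4.05860329e-01, -3.13399172e+01,
       -6.40833378e-02,  3.94726137e-02,  8.80627249e-05]), 'position': array([ 0.16804854, -0.62739126,  0.22157437]), 'tool_rot': array([-3.11304266e+00, -4.09947947e-01,  5.39294144e-04]), 'ft_force': array([-0.47001762, -0.03495575, -0.60158387]), 'torque': array([ 0.00954327, -0.03125115, -0.02187968]), 'grip_force': 0.0, 'grip_width': 0.9959651642206662}
[[ 0.966  0.259 -0.001]
 [ 0.259 -0.966  0.002]
 [-0.    -0.002 -1.   ]]
```

View pics/top0.png

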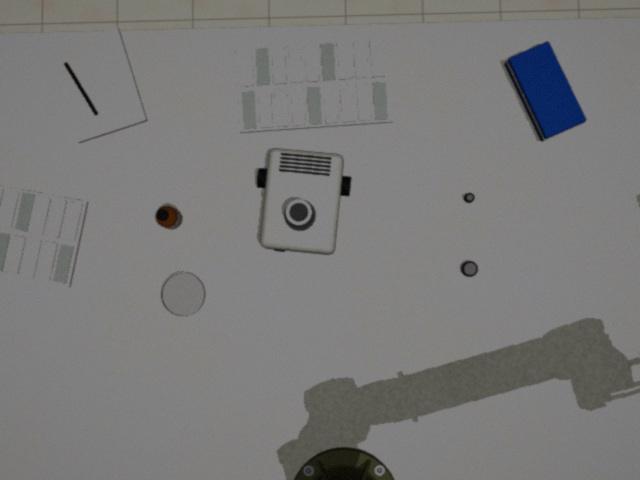

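View pics/scene0.png

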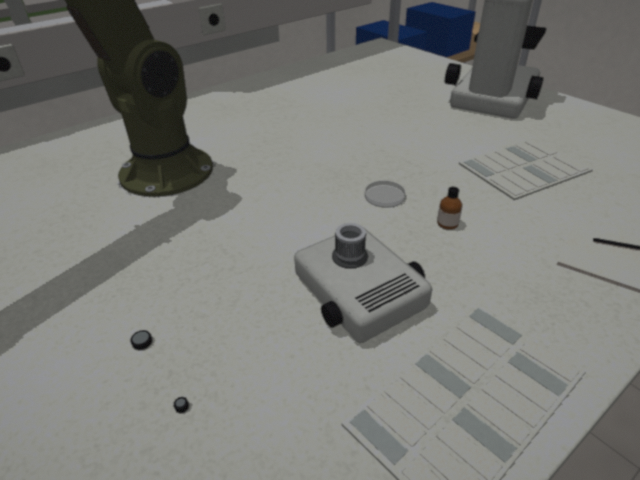

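The top view shows the large disc near (469,269), the small disc at (468,198) and the collar top at about (299,211). The bottle (168,216) and dish (183,294) are well away.

Run:
```python
from h import *
d=look('top'); g=cv2.cvtColor(d['img'],cv2.COLOR_BGR2GRAY)
def blob(x,y,r,lo,hi):
    m=np.zeros_like(g); m[y-r:y+r,x-r:x+r]=cv2.inRange(g,lo,hi)[y-r:y+r,x-r:x+r]
    c=max(cv2.findContours(m,cv2.RETR_EXTERNAL,cv2.CHAIN_APPROX_NONE)[0],key=cv2.contourArea)
    return cv2.minEnclosingCircle(c)
for n,x,y,z in(('disc',469,269,.012),('small',468,198,.012)):
    (u,v),r=blob(x,y,16,0,80); p=cast(d,u,v,z); print(n,u,v,r,p,rel(p))
cv2.imwrite('pics/col.png',cv2.resize(np.hstack([d['img'][180:240,265:335],d['img'][240:300,435:505]]),None,fx=5,fy=5,interpolation=cv2.INTER_NEAREST))
print(cast(d,299,211,.114))
```

```text
disc 468.6060485839844 268.1515197753906 8.66540241241455 [ 0.46388645 -0.25731944  0.012     ] [ 38.15330572 -28.06197844  21.01140655]
small 468.5 197.0 5.590270042419434 [ 0.60769386 -0.26160327  0.012     ] [ 51.93285288 -23.92515972  21.00448714]
[0.57335463 0.07735107 0.114     ]
```

View pics/col.png

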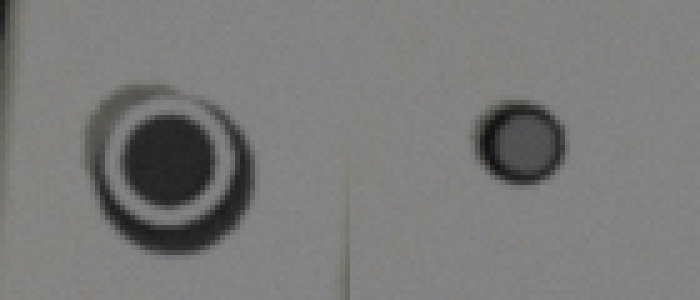

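The crop shows the recess centre at about full-image (299,211.8), and the disc's glass centre at about (470,268.6). I'll go above the disc.

Emit:
{"api": "jog_arm", "payload": {"rows": "3.8 -2.8 1 0 0 0 -1;3.8 -2.8 1 0 0 0 -1;3.8 -2.8 1 0 0 0 -1;3.8 -2.8 1 0 0 0 -1;3.8 -2.8 1 0 0 0 -1"}}

```text
time: 0.78
position: [0.3162, -0.442, 0.1721]
tool_rot: [3.115, 0.41, -0.0]
ft_force: [-0.4, 0.1, 1.0]
grip_width: 1.005
grip_force: 0.0
```

Emit:
{"api": "jog_arm", "payload": {"rows": "3.8 -2.8 1 0 0 0 -1;3.8 -2.8 1 0 0 0 -1;3.8 -2.8 1 0 0 0 -1;3.8 -2.8 1 0 0 0 -1;3.8 -2.8 1 0 0 0 -1"}}

```text
time: 1.4
position: [0.4634, -0.2578, 0.1222]
tool_rot: [3.115, 0.41, -0.0]
ft_force: [0.5, -0.8, -0.5]
grip_width: 0.999
grip_force: 0.0
```

Emit:
{"api": "jog_arm", "payload": {"rows": "0 0 0 0 0 0 -1;0 0 0 0 0 0 -1"}}

```text
time: 1.65
position: [0.4623, -0.2596, 0.1224]
tool_rot: [3.114, 0.41, -0.001]
ft_force: [0.7, -0.4, 0.5]
grip_width: 0.996
grip_force: 0.0
```

Run:
```python
from h import *
d=look('wrist'); cv2.imwrite('pics/w1.png',d['img']); print(d['origin'],proj(d,[.463,-.2585,.012]))
s=ctrl.get_state(); print(s['position'],s['tool_rot'],rel([.463,-.2585,.006]))
```

```text
[ 0.52515591 -0.24280653  0.28401479] [318.28200714 228.96879121]
[ 0.46201412 -0.26029416  0.12251209] [ 3.11450710e+00  4.07434727e-01 -1.01062654e-03] [ 0.14968581 -0.1533821  11.65103669]
```

View pics/w1.png

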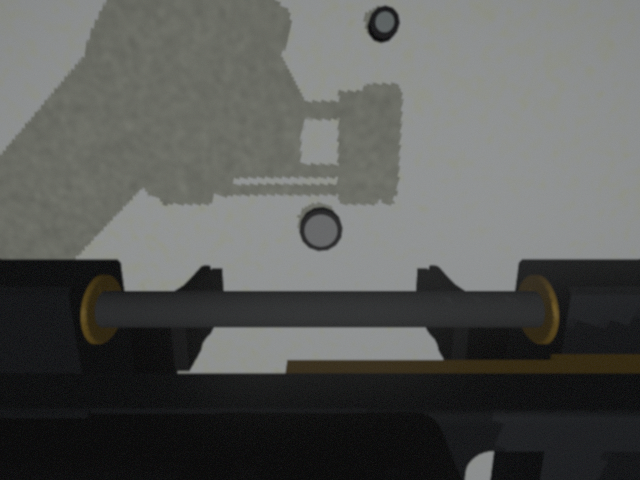

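The wrist view shows the disc at (321,229), against a prediction of (318,229), and it is centred between the fingers. I'll descend and grip its upper 6 mm.

Emit:
{"api": "jog_arm", "payload": {"rows": "0.15 0 4 0 0 0 -1;0 0 4 0 0 0 -1;0 0 2.6 0 0 0 -1;0 0 1 0 0 0 -1;0 0 0 0 0 0 -1"}}

```text
time: 2.33
position: [0.4638, -0.2596, 0.0066]
tool_rot: [3.115, 0.408, -0.001]
ft_force: [0.5, 0.2, -0.1]
grip_width: 1.0
grip_force: 0.0
```

Emit:
{"api": "jog_arm", "payload": {"rows": "0 0 0 0 0 0 1;0 0 0 0 0 0 1;0 0 0 0 0 0 1;0 0 0 0 0 0 1;0 0 0 0 0 0 1", "force": 15}}

```text
time: 2.95
position: [0.4642, -0.2587, 0.0066]
tool_rot: [3.115, 0.41, -0.0]
ft_force: [0.7, 0.5, -0.2]
grip_width: 0.517
grip_force: 0.0
```

Emit:
{"api": "jog_arm", "payload": {"rows": "0 0 0 0 0 0 1;0 0 0 0 0 0 1;0 0 0 0 0 0 1;0 0 0 0 0 0 1"}}

```text
time: 3.45
position: [0.4642, -0.2587, 0.0065]
tool_rot: [3.115, 0.41, -0.0]
ft_force: [0.4, -1.3, 0.2]
grip_width: 0.356
grip_force: 15.0
```

Emit:
{"api": "jog_arm", "payload": {"rows": "0 0 -3 0 0 0 1;0 0 -5 0 0 0 1;0 0 -5 0 0 0 1;0 0 -2 0 0 0 1;0 0 0 0 0 0 1"}}

```text
time: 4.08
position: [0.4653, -0.2593, 0.1583]
tool_rot: [3.112, 0.41, 0.004]
ft_force: [-0.4, -0.4, -0.1]
grip_width: 0.356
grip_force: 15.0
```

Run:
```python
from h import *
d=look('wrist'); cv2.imwrite('pics/w2.png',d['img']); print(rel([.573,.077,.16]))
```

```text
[ 19.19306236 -29.61253048  -0.36202256]
```

View pics/w2.png

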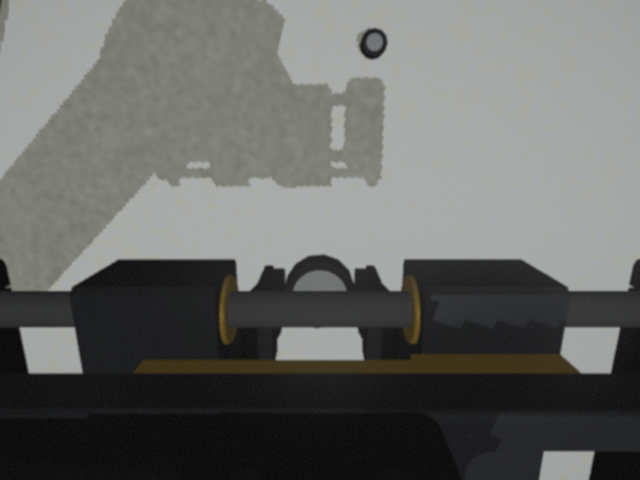

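The disc is held between the fingers around (320,285). I'll go next to the collar, stopping 6 cm short so the wrist camera can see it.

Emit:
{"api": "jog_arm", "payload": {"rows": "1.5 -3.4 -0.3 0 0 0 1;2.2 -5 -0.3 0 0 0 1;2.2 -5 -0.4 0 0 0 1;2.2 -5 0 0 0 0 1;2.2 -5 0 0 0 0 1"}}

```text
time: 4.75
position: [0.5021, -0.0044, 0.1647]
tool_rot: [-3.114, -0.41, 0.004]
ft_force: [1.5, -0.8, -0.5]
grip_width: 0.356
grip_force: 15.0
```

Emit:
{"api": "jog_arm", "payload": {"rows": "1.9 -4.2 0 0 0 0 1;1 -2 0 0 0 0 1;0 0 0 0 0 0 1;0 0 0 0 0 0 1"}}

```text
time: 5.25
position: [0.5144, 0.0597, 0.1653]
tool_rot: [3.115, 0.408, -0.004]
ft_force: [0.1, 0.2, 0.5]
grip_width: 0.356
grip_force: 15.0
```

Run:
```python
from h import *
d=look('wrist'); cv2.imwrite('pics/w3.png',d['img']); print(d['origin'],d['f'],proj(d,[.573,.077,.114]),rel([.573,.077,.115]))
```

```text
[0.57752565 0.0764645  0.32685153] 382.65700310443304 [316.44215623 145.91931343] [ 6.10587833 -0.20150511  5.04556031]
```

View pics/w3.png

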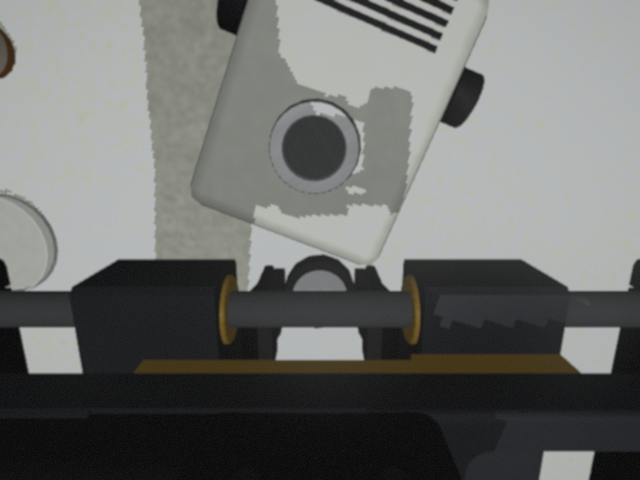

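The wrist view shows the recess centre at about (314,147), against a prediction of (316,146). The top edge of the held disc is near (320,255). I'll compute both offsets in the tool frame.

Run:
```python
from h import *
d=look('wrist'); g=cv2.cvtColor(d['img'],cv2.COLOR_BGR2GRAY)
m=np.zeros_like(g); m[100:196,268:362]=cv2.inRange(g,0,85)[100:196,268:362]
m=cv2.morphologyEx(m,cv2.MORPH_OPEN,np.ones((7,7)))
c=max(cv2.findContours(m,cv2.RETR_EXTERNAL,cv2.CHAIN_APPROX_NONE)[0],key=cv2.contourArea)
e=cv2.fitEllipse(c); print(e)
p=cast(d,*e[0],.114); print('recess',p,rel(p), 'exp diam', .035*d['f']/(d['origin'][2]-.114))
s=ctrl.get_state(); z=s['position'][2]+.006
v0=[next(v for v in range(240,290) if g[v,u]<70) for u in (310,315,320,325,330)]; print(v0)
for u in(320,):
    q=cast(d,u,min(v0),z); r=rel(q); print('disc front edge, tool cm',r,'centre x',r[0]-1.6)
print(s['position'])
```

```text
((312.8474426269531, 147.85910034179688), (62.345787048339844, 63.20634078979492), 173.05657958984375)
recess [0.57174622 0.07826295 0.114     ] [ 5.99783459 -0.36106812  5.17725268] exp diam 62.825787628939196
[257, 256, 256, 256, 258]
disc front edge, tool cm [ 1.64956843  0.02346724 -0.60230477] centre x 0.04956842695109298
[0.51476016 0.05944325 0.16585789]
```

Emit:
{"api": "jog_arm", "payload": {"rows": "2 -0.15 0 0 0 0 1;2.5 -0.2 0 0 0 0 1;1.45 0 0 0 0 0 1;0 0 2 0 0 0 1;0 0 1.8 0 0 0 1"}}

```text
time: 5.98
position: [0.5703, 0.0794, 0.1264]
tool_rot: [3.114, 0.409, -0.004]
ft_force: [0.1, 0.3, -0.4]
grip_width: 0.358
grip_force: 15.0
```

Emit:
{"api": "jog_arm", "payload": {"rows": "0 0 0 0 0 0 1;0 0 0 0 0 0 1"}}

```text
time: 6.22
position: [0.5714, 0.0801, 0.1285]
tool_rot: [3.114, 0.41, -0.0]
ft_force: [-0.4, 0.4, -0.4]
grip_width: 0.359
grip_force: 15.0
```

Run:
```python
from h import *
print(rel([.57175,.07826,.115]))
d=look('wrist');a=d['img'][200:420,200:440]
d=look('scene');u,v=proj(d,[.572,.078,.115]).astype(int);b=d['img'][v-50:v+50,u-54:u+55]
cv2.imwrite('pics/c4.png',np.hstack([cv2.resize(a,(400,366)),cv2.resize(b,(400,366))]))
```

```text
[-0.01078735  0.18317058  1.35105461]
```

View pics/c4.png

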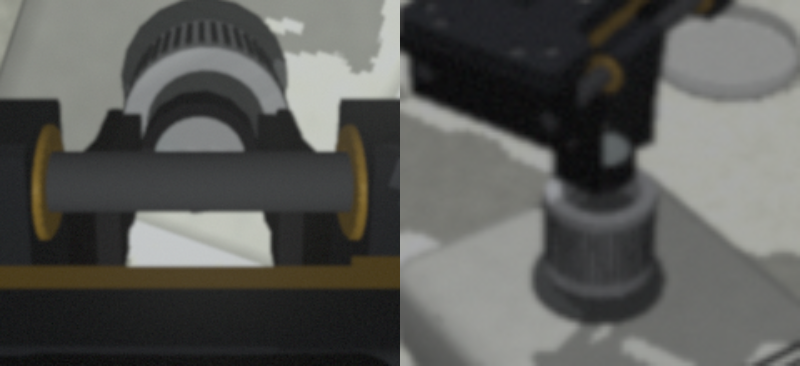

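The wrist crop shows the collar ring about 2 mm to the right (+y) of the disc, which agrees with the measured rel y of 0.18 cm. I'll correct that and lower in small steps.

Emit:
{"api": "jog_arm", "payload": {"rows": "0 0.18 0 0 0 0 1;0 0 0.6 0 0 0 1;0 0 0.2 0 0 0 1;0 0 0 0 0 0 1"}}

```text
time: 6.82
position: [0.5719, 0.0784, 0.1202]
tool_rot: [-3.115, -0.41, 0.001]
ft_force: [0.7, -0.3, 0.1]
grip_width: 0.36
grip_force: 15.0
```

Run:
```python
from h import *
print(rel([.57175,.07826,.115]),ctrl.get_state()['ft_force'])
d=look('wrist'); print(rel([.57175,.07826,.115]))
```

```text
[-0.02173847  0.01281691  0.5168732 ] [ 0.73917922 -0.26233987  0.09786979]
[-0.03266747  0.01312878  0.53281322]
```

Emit:
{"api": "jog_arm", "payload": {"rows": "0 0 0.2 0 0 0 1;0 0 0.1 0 0 0 1;0 0 0 0 0 0 1"}}

```text
time: 7.25
position: [0.5721, 0.0784, 0.1174]
tool_rot: [3.115, 0.41, -0.0]
ft_force: [-0.0, -0.0, -0.2]
grip_width: 0.357
grip_force: 15.0
```

Emit:
{"api": "jog_arm", "payload": {"rows": "0 0 0.15 0 0 0 1;0 0 0 0 0 0 1;0 0 0 0 0 0 1"}}

```text
time: 7.62
position: [0.5722, 0.0784, 0.116]
tool_rot: [3.115, 0.41, -0.0]
ft_force: [0.2, 0.5, 0.1]
grip_width: 0.354
grip_force: 15.0
```

No contact force, so the disc is inside the recess. I'll release it and lift for a check.

Emit:
{"api": "jog_arm", "payload": {"rows": "0 0 0 0 0 0 -1;0 0 0 0 0 0 -1;0 0 0 0 0 0 -1;0 0 0 0 0 0 -1;0 0 0 0 0 0 -1"}}

```text
time: 8.25
position: [0.5721, 0.0785, 0.116]
tool_rot: [3.115, 0.41, -0.0]
ft_force: [0.3, -0.5, -0.0]
grip_width: 0.839
grip_force: 0.0
```

Emit:
{"api": "jog_arm", "payload": {"rows": "0 0 -1 0 0 0 -1;-2 0 -2 0 0 0 -1;-3 0 -2 0 0 0 -1;0 0 0 0 0 0 -1;0 0 0 0 0 0 -1"}}

```text
time: 8.88
position: [0.5244, 0.0654, 0.1664]
tool_rot: [3.114, 0.41, 0.002]
ft_force: [0.8, 0.0, 0.7]
grip_width: 0.996
grip_force: 0.0
```

Run:
```python
from h import *
d=look('wrist'); u,v=proj(d,[.572,.078,.114]).astype(int); print(u,v,rel([.572,.078,.114]),ctrl.get_state()['joint_positions'][6])
cv2.imwrite('pics/c5.png',cv2.resize(d['img'][max(v-80,0):v+80,u-100:u+100],None,fx=3,fy=3))
```

```text
319 168 [4.92663254 0.03346299 5.19133066] -1.565371071202808
```

View pics/c5.png

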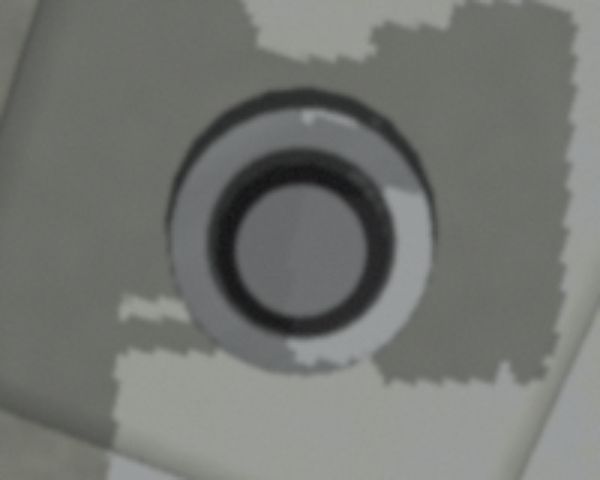

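The disc lies in the recess, concentric within about 1 mm and looking flush. I'll press it once with closed fingers to make sure.

Emit:
{"api": "jog_arm", "payload": {"rows": "2.5 0 0 0 0 0 1;2.4 0 0 0 0 0 1;0 0 1.5 0 0 0 1;0 0 1.5 0 0 0 1;0 0 1.5 0 0 0 1"}}

```text
time: 9.55
position: [0.57, 0.0778, 0.1191]
tool_rot: [3.114, 0.41, -0.003]
ft_force: [0.3, 0.1, 1.0]
grip_width: 0.518
grip_force: 0.0
```

Emit:
{"api": "jog_arm", "payload": {"rows": "0 0 0 0 0 0 1;0 0 0 0 0 0 1;0 0 0 0 0 0 1;0 0 0.3 0 0 0 1;0 0 0.2 0 0 0 1"}}

```text
time: 10.18
position: [0.5712, 0.0781, 0.116]
tool_rot: [3.114, 0.41, 0.0]
ft_force: [-0.9, 0.8, 0.5]
grip_width: 0.019
grip_force: 0.0
```

Emit:
{"api": "jog_arm", "payload": {"rows": "0 0 0.15 0 0 0 1;0 0 0.15 0 0 0 1;0 0 0 0 0 0 1"}}

```text
time: 10.55
position: [0.5712, 0.0782, 0.1131]
tool_rot: [3.115, 0.41, -0.0]
ft_force: [-0.8, -0.8, 2.9]
grip_width: 0.002
grip_force: 1.0
```

Contact at 0.113 m, so the disc is flush. Next I'll lift, open and grip the collar.

Emit:
{"api": "jog_arm", "payload": {"rows": "0 0 -2 0 0 0 -1;0 0 0 0 0 0 -1;0 0 0 0 0 0 -1;0 0 0 0 0 0 -1;0 0 0 0 0 0 -1"}}

```text
time: 11.18
position: [0.5709, 0.0781, 0.1326]
tool_rot: [3.115, 0.41, -0.001]
ft_force: [0.6, -0.2, -0.2]
grip_width: 0.492
grip_force: 0.0
```

Emit:
{"api": "jog_arm", "payload": {"rows": "0 0 0 0 0 0 -1;0 0 0 0 0 0 -1;0 0 0 0 0 0 -1;0 0 1.6 0 0 0 -1;0 0 2 0 0 0 -1"}}

```text
time: 11.8
position: [0.5711, 0.0781, 0.0958]
tool_rot: [3.115, 0.41, 0.0]
ft_force: [-0.3, 0.7, 0.3]
grip_width: 0.981
grip_force: 0.0
```

Emit:
{"api": "jog_arm", "payload": {"rows": "0 0 0 0 0 0 1;0 0 0 0 0 0 1;0 0 0 0 0 0 1;0 0 0 0 0 0 1;0 0 0 0 0 0 1", "force": 25}}

```text
time: 12.42
position: [0.5715, 0.0782, 0.0975]
tool_rot: [3.114, 0.41, 0.001]
ft_force: [0.1, 0.4, 0.3]
grip_width: 0.571
grip_force: 25.0
```

Emit:
{"api": "jog_arm", "payload": {"rows": "0 0 0 0 0 0 1;0 0 0 0 0 0 1;0 0 0 0 0 0 1"}}

```text
time: 12.8
position: [0.5715, 0.0782, 0.0972]
tool_rot: [3.115, 0.41, 0.001]
ft_force: [0.1, -0.5, 1.2]
grip_width: 0.576
grip_force: 25.0
```

Emit:
{"api": "jog_arm", "payload": {"rows": "0 0 0.15 0 0 0 1;0 0 0.1 0 0 0 1;0 0 0 0 0 0 1"}}

```text
time: 13.18
position: [0.5715, 0.0782, 0.0954]
tool_rot: [3.114, 0.41, 0.001]
ft_force: [-0.6, -1.2, 6.5]
grip_width: 0.574
grip_force: 25.0
```

Emit:
{"api": "jog_arm", "payload": {"rows": "0 0 0 0 0 0.1 1;0 0 0 0 0 0.1 1;0 0 0 0 0 0 1"}}

```text
time: 13.55
position: [0.5719, 0.0788, 0.0954]
tool_rot: [-3.14, -0.098, -0.003]
ft_force: [0.1, 0.5, 5.2]
grip_width: 0.568
grip_force: 25.0
```

Clockwise is confirmed, and the collar rests on the pin. I'll keep turning with a little more push.

Emit:
{"api": "jog_arm", "payload": {"rows": "0 0 0.1 0 0 0.08 1;0 0 0 0 0 0.08 1;0 0 0 0 0 0 1"}}

```text
time: 13.92
position: [0.5723, 0.0791, 0.095]
tool_rot: [-3.137, 0.152, -0.004]
ft_force: [-1.4, 1.3, 7.4]
grip_width: 0.57
grip_force: 25.0
```

Emit:
{"api": "jog_arm", "payload": {"rows": "0 0 0 0 0 0.08 1;0 0 0 0 0 0.08 1;0 0 0 0 0 0 1"}}

```text
time: 14.3
position: [0.5724, 0.0791, 0.095]
tool_rot: [-3.115, 0.402, -0.004]
ft_force: [-0.3, 0.9, 8.1]
grip_width: 0.568
grip_force: 25.0
```

Emit:
{"api": "jog_arm", "payload": {"rows": "0 0 0.05 0 0 0.08 1;0 0 0 0 0 0.08 1;0 0 0 0 0 0 1"}}

```text
time: 14.68
position: [0.5724, 0.079, 0.0947]
tool_rot: [-3.072, 0.65, -0.004]
ft_force: [0.0, 0.6, 9.5]
grip_width: 0.571
grip_force: 25.0
```

Emit:
{"api": "jog_arm", "payload": {"rows": "0 0 0 0 0 0.08 1;0 0 0 0 0 0.08 1;0 0 0 0 0 0 1"}}

```text
time: 15.05
position: [0.572, 0.0786, 0.0936]
tool_rot: [-3.011, 0.892, -0.003]
ft_force: [1.9, 1.2, 3.6]
grip_width: 0.571
grip_force: 25.0
```

It dropped: z fell 1.1 mm and the force fell with it. Now I'll push home.

Emit:
{"api": "jog_arm", "payload": {"rows": "0 0 0.15 0 0 0 1;0 0 0.15 0 0 0 1;0 0 0.1 0 0 0 1;0 0 0.05 0 0 0 1;0 0 0 0 0 0 1", "force": 35}}

```text
time: 15.68
position: [0.5721, 0.0786, 0.0904]
tool_rot: [-3.012, 0.892, -0.003]
ft_force: [-0.4, 0.2, 12.0]
grip_width: 0.561
grip_force: 35.0
```

Emit:
{"api": "jog_arm", "payload": {"rows": "0 0 0.1 0 0 0 1;0 0 0 0 0 0 1;0 0 0 0 0 0 1;0 0 0 0 0 0 1"}}

```text
time: 16.18
position: [0.5721, 0.0786, 0.0903]
tool_rot: [-3.012, 0.892, -0.003]
ft_force: [-2.6, -0.4, 18.7]
grip_width: 0.567
grip_force: 35.0
```

Run:
```python
from h import *
d=look('scene');u,v=proj(d,[.572,.078,.09]).astype(int);b=d['img'][v-60:v+60,u-80:u+80]
cv2.imwrite('pics/c6.png',cv2.resize(b,None,fx=4,fy=4,interpolation=cv2.INTER_CUBIC)); print(u,v)
```

```text
350 242
```

View pics/c6.png

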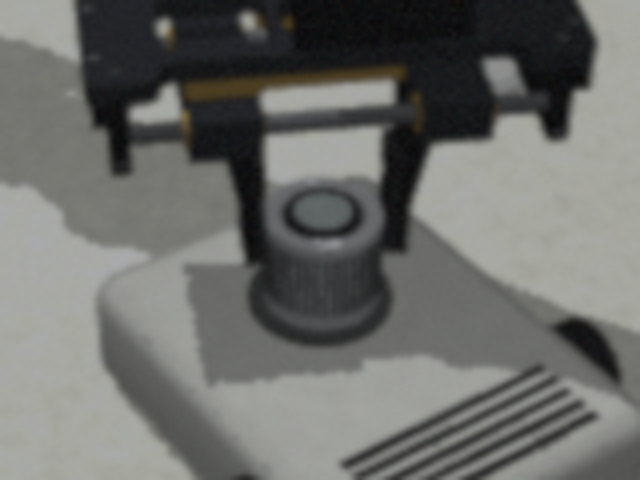

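The picture shows the collar seated on the flange at about (322,300) with the disc flush at about (323,212) in the crop. The hard stop is 6.9 mm below the start height, so the collar is home and still held.

```bash
python3 -c "
from bench import ticket; print(ticket.close_job())"
```

```text
the job is handed in; nothing more can be done
None
```

I handed the job in at about 16 s with the larger disc flush in the collar and the collar turned clockwise about 48° onto the pin. It is pushed home to a hard stop 6.9 mm below its start and still gripped; hand-in returned no verdict.

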